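Move the strip carrier from the incubator to the reader

ROBOT

A 6-joint arm with a two-finger parallel gripper is mounted at the origin on the work surface. World frame = base frame: x ahead of the robot, y to its left, z up, the work surface at z = 0. Lengths are in mm, angles in rad, forces in N, time in s.
With the tool pointing down it reaches from about 275 to 750 mm from the base axis. Payload 10.2 kg.
Tool frame: the origin (TCP) lies at the very end of the fingers, on their centre line; the grasp point (between the pads) lies env.hold_point_z behind it (env.hold_point_z is the distance from the TCP to the grasp point, in mm); y points along the fingers, z is the direction in which the jaws open and shut, and the axes are right-handed (so a half turn about y gives the same grasp; the last joint's range is limited). The gripper opens to 85 mm and grips with 20 to 120 N. Pads are 22 mm wide; open, the fingers measure 114 mm over their backs; the gripper's body (76 mm by 85 mm) begins 54 mm behind the grasp point. The pads swing forward as they close: fully open they stand 13 mm farther back than shut.
Start: joints at [0.987, 0.313, 1.498, -0, 1.331, -0.223], TCP at [185.35, 491.199, 231.294] pointing down, gripper open.
Joint ranges: [-2.94, 2.94], [-0.97, 2.17], [0.19, 2.56], [-1.23, 4.37], [0.02, 3.11], [-2.88, 2.88]. Speed limits (rad/s): [2.39, 2.39, 3.01, 3.14, 3.14, 3.14].

INTERFACE

Orientations are given as a unit quaternion [w, x, y, z].
In Python, from plant import env gives the robot as it stands. The module is installed in compiled form; this text tells all that it offers.
- The arm moves only by the shell command python3 -m inch 'ROWS' [OPENING] [FORCE]. ROWS is JSON, a list of rows, each an object of numbers: "tx", "ty", "tz": the shift along the tool's x, y, z in mm; "yaw": the turn about the tool's y in rad. In form: [{"tx": .., "ty": .., "tz": .., "yaw": ..}, ...]. A call has 1 to 12 rows; each row is the pose to reach, as a shift and turn from the pose commanded when the call began, along the tool's axes at that moment; what a row does not reach only later rows make up. A row lasts 1/12 s, in which the tool goes at most 41.7 mm and 7.16 degrees, less where a joint would pass 70% of its speed; a pose out of reach is approached as far as the arm can. A call with a gripper value outside its range is refused whole. OPENING is the opening, from -1 (shut) to 1 (fully open), set as the call begins (- or left out, the last holds). The fingers move at their own pace and stop on an object; FORCE is the grip in N (left out, the last holds). Time passes only in rows, so rows that repeat a pose let the fingers close. It gives the time, the measured TCP pose, the force and the opening at its end, in the units of the state.
- env.state(): the state, without advancing time (a new reading comes with each control period).
- env.capture(name): name is "side" or "top" or "wrist"; returns the picture (480x640x3 uint8, red, green, blue); there is no depth.
- env.calibration(name): a dict with "K" (3x3 intrinsics, pixels), "xyz" and "rotation" of the camera in the world. Camera axes: x right, y up, looking along -z (the intrinsics and any distortion apply to the point x, -y, -z); pixel columns grow to the right and rows downward; lengths in mm; the calibration is good to about 2 mm. A picture is of the moment at which its call begins: read the wrist's pose just before it. calibration takes no time and is no camera call; for the wrist camera it gives the pose at the moment of the call.
- env.sign_off(): hands the job in, once; it reports no verdict.
The state is a dict: "t": time; "joints": joint angles; "qvel": joint speeds; "joint_efforts": joint torques, N m; "position": TCP position; "tool_rot": TCP orientation; "contact_force": force on the tool from outside, world axes, zero at the start; "torque": the same for the moment, N m; "grip_width": finger opening in mm.
Only numpy, scipy, OpenCV 4.12 (cv2) and the standard library are available. Lean on these libraries where they do the work, as an engineer would, in place of code of your own. Each camera call takes 0.05 s, during which the arm holds its last target. There are 200 camera calls.

TASK

The test strips have finished incubating: with the fingertips pressed on the bare ribbed tail of the strip carrier, draw it out of the incubator, slide it across the counter and push it into the strip reader until it is fully home against the stop, then let go. Press only as hard as the sliding needs and seat it gently (it is a thin plate), never touch the strips, keep the carrier flat on the counter, and leave everything else where it stands.

Things in the scene. Friction and masses are not known exactly. Their poses are not given: they have to be found in the camera images.
- carrier: Strip carrier: flat black plate, 130 mm long (its x), 94 mm wide (its y), 6 mm thick, 95 to 170 g, flat on the counter. Origin: centre of its underside; +x points to its nose, which goes into a bay first. Smooth runners below slide easily (friction about 0.12). Too wide and thin to grip: it is moved by friction from above. Its pose is not given while the fingers touch it.
- carrier_tail (a point): Centre of the top of the carrier's bare tail, the part to press on: the 50 mm (along x) by 94 mm rubber pad with flat ribs at its -x end, level with the rest of the top, 6 mm above the counter; x towards the nose. Pad friction about 0.9; a steady press of 8 to 10 N moves it against all resistances, at most 25 N is allowed. It is hard: touch down slowly, under 10 mm/s.
- strips: The eight white test strips in the front 80 mm of the carrier (from 15 mm behind the carrier's centre to its nose), flush with its top; not to be touched by the fingers. Origin and axes as carrier.
- carrier_nose (a point): Middle of the carrier's nose edge, 65 mm ahead of its centre, 3 mm above the counter. When the tail is dragged sideways over the counter the nose lags behind, the carrier turning under the fingers by up to 0.6 rad: let go, look, and turn it straight before it enters the reader.
- reader: Strip reader: grey wedge-shaped instrument with a display and nine keys on its sloping front, 150 mm wide, 200 mm deep, 118 mm high, fixed, beside the incubator, on either side of it. Origin: on the counter at the middle of its bay's mouth; +x points straight into the bay, y across it. Above the mouth its front is upright to 36 mm height, then slopes back at about 40 degrees.
- reader_mouth (a point): Same point and axes as reader. Its bay is at counter level (the carrier slides on the counter itself), 98 mm wide, 10 mm high, roofed, 80 mm deep from the mouth to the stop. Two 12 mm high cheeks in front funnel from 114 mm (14 mm before the mouth) to 98 mm at the mouth. Fully home, the carrier's centre is 15 mm inside the mouth and just its 50 mm tail stands out.
- reader_stop (a point): Where the carrier's nose ends when fully home: 80 mm inside the mouth, 3 mm above the counter, hidden under the roof; x as reader. Over the last 20 to 25 mm the nose pushes back a loading sled that resists with about 2 N and stays where it is left; then it meets a rigid stop. The carrier must not be forced against it with more than 12 N.
- incubator: Dry incubator: white case with a finned aluminium top, 150 mm wide, 200 mm deep, 84 mm high, fixed. Origin: on the counter at the middle of its bay's mouth; +x points straight into the bay. Bay and cheeks as in the reader, without a sled; front upright to 34 mm height, then sloping back. The carrier starts in this bay, nose in, up to 15 mm short of its stop, with its tail standing out.
- spare: Empty spare carrier lying on the counter at one side, same size and colour but with grey empty channels instead of white strips; bystander, not to be disturbed. Origin: centre of its underside.
- cup_a: White ceramic sample cup, 60 mm wide, 55 mm high, standing nearer the robot at one side; bystander. Origin: centre of its underside.
- cup_b: Another such cup; bystander.
- vial: Small brown vial with white cap, 26 mm wide, 55 mm high, between the two instruments; bystander. Origin: centre of its underside.
- colorimeter: Black hand-held colorimeter, 150 by 62 by 43 mm, lying at one side; bystander. Origin: centre of its underside.
- timer: White lab timer, 60 by 60 by 18 mm; bystander. Origin: centre of its underside.
- pen: Marker pen, 120 mm long; bystander. Origin: its underside.

How it is judged (in metres and radians):
On the way:
1. the carrier is drawn right out of the incubator (x of carrier_nose in the frame of incubator below -0.002 m), for 0.1 s.
At the end, for the whole second after the job is handed in: The carrier lies flat and still in the reader's bay, nose first, its nose within 2.5 mm of the stop (at least 77.5 mm inside the mouth), within 6 mm of the bay's middle line and 0.06 rad of its direction, and the robot has let go (x of carrier_nose in the frame of reader above 0.0775 m and y of carrier_nose in the frame of reader between -0.006 and 0.006 m and angle between the x axis of carrier and the x axis of reader, either way round below 0.06 rad and height (world z) of carrier below 0.003 m and angle between carrier's own z axis and vertical below 0.03 rad and linear speed of carrier below 0.01 m/s); the robot touches nothing.
It fails at once if the fingers press on the carrier with more than 25 N (contact force between the fingers and carrier above 25 N).
It fails at once if the carrier is jammed against the reader or the incubator with more than 12 N (contact force between carrier and reader above 12 N or contact force between carrier and incubator above 12 N).
It fails at once if the fingers touch the test strips (contact force between the fingers and strips above 0.5 N).
It fails at once if the carrier is lifted or tipped off the counter (height (world z) of carrier above 0.012 m or angle between carrier's own z axis and vertical above 0.12 rad).
It fails at once if a bystander is moved by more than 15 mm (distance of any of spare, cup_a, cup_b, vial, colorimeter, timer, pen from where it was at the start of the episode above 0.015 m).
It also fails if it takes over 69 s, if anything falls off the work surface, if the arm or the gripper's body presses on something with over 40 N, if the wrist force passes 120 N, or if a joint passes its speed limit or range.

## Working session

There is one attempt and no reset: what is moved stays moved. The work goes in short steps, Python scripts to look and compute and a shell command to move; the robot and the scene stay as the last step left them, time stands still between calls to the robot, and variables do not carry over. Pictures are saved under pics/ and viewed, about 8 in all and at most 12, crops included, and the job is handed in when it is done.

```bash
mkdir -p pics; ls; cat > h.py <<'E'
import numpy as np,cv2
from plant import env
def snap(n,f):
    im=env.capture(n); cv2.imwrite(f'pics/{f}.png',im[:,:,::-1]); return im
def ray(n,px,z,c=None):
    c=c or env.calibration(n)
    K=np.array(c['K']);R=np.array(c['rotation']);o=np.array(c['xyz'])
    if R.shape==(4,):
        from scipy.spatial.transform import Rotation as Q
        R=Q.from_quat(np.r_[R[1:],R[0]]).as_matrix()
    out=[]
    d=c.get('distortion',c.get('dist'))
    p=cv2.undistortPoints(np.array(px,float).reshape(-1,1,2),K,None if d is None else np.array(d,float)).reshape(-1,2)
    for u,v in p:
        D=R@np.array([u,-v,-1]); out.append((o+D*(z-o[2])/D[2])[:2])
    return np.array(out)
E
python3 - <<'E'
from h import *
s=env.state();print(s)
for n in('top','side'):
    print(env.calibration(n)); snap(n,n+'0')
print(env.calibration('wrist'),env.hold_point_z)
E
```

```text
pics
{'t': 0.0, 'joints': array([ 9.86638350e-01,  3.13467066e-01,  1.49846013e+00, -1.42822371e-05,
        1.33100175e+00, -2.23428240e-01]), 'qvel': array([9.33906511e-04, 7.61668048e-05, 5.50105884e-04, 6.72295255e-04,
       1.87308982e-03, 5.02813330e-04]), 'joint_efforts': array([-5.18609904e-04, -4.12265611e+01, -2.59741223e+01, -1.08092336e-04,
        4.09863365e-03,  9.84089047e-05]), 'position': array([185.18045046, 490.97202025, 230.71767014]), 'tool_rot': array([-0.69519999,  0.69607275, -0.12702676,  0.12666452]), 'contact_force': array([ 0.43826051, -0.09608244, -0.38265551]), 'torque': array([-0.02469797,  0.00810542,  0.04253877]), 'grip_width': 85.50359575317393}
{'K': array([[456.19615454,   0.        , 326.64815693],
       [  0.        , 456.19615454, 244.59224183],
       [  0.        ,   0.        ,   1.        ]]), 'xyz': array([408.35950663,  -5.37414249, 907.82466347]), 'rotation': array([-0.69874265, -0.06678248,  0.04524069,  0.71081087])}
{'K': array([[496.14634764,   0.        , 314.15922378],
       [  0.        , 496.14634764, 234.78426816],
       [  0.        ,   0.        ,   1.        ]]), 'xyz': array([ -34.845527  , -657.26187695,  584.80833291]), 'rotation': array([ 0.81864331,  0.46390702, -0.16517415, -0.29551804])}
{'K': array([[342.72732065,   0.        , 320.10578096],
       [  0.        , 342.72732065, 240.83180937],
       [  0.        ,   0.        ,   1.        ]]), 'xyz': array([111.11417038, 518.46023662, 372.8345618 ]), 'rotation': array([ 0.81209297, -0.12983725, -0.08850672,  0.56197318])} 18.700000000000003
```

View pics/top0.png

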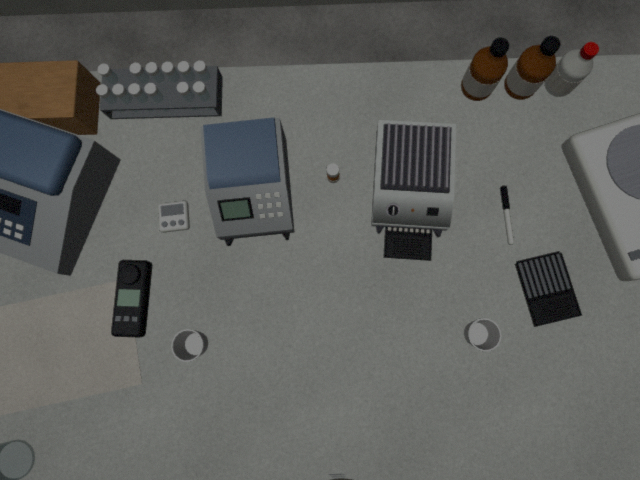

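View pics/side0.png

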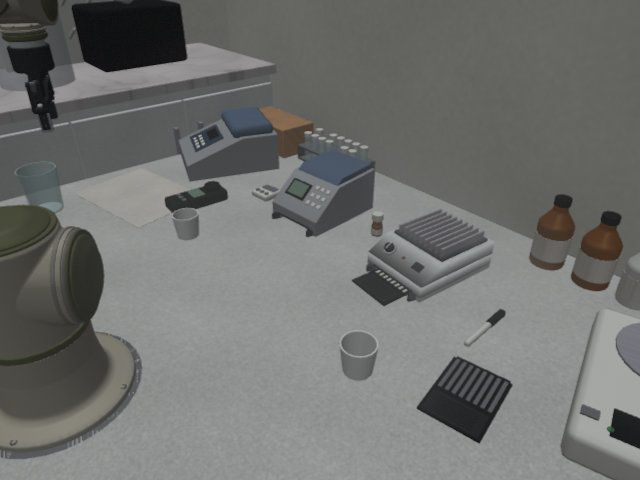

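The top view shows the reader's mouth near px (258,238) with cheeks at (229,241) and (287,236). The incubator's mouth is near (410,230), with the black tail below it at (385–432, 230–260). The spare carrier is at (548,290), the cups at (188,345) and (484,334), and the vial at (333,172). Next I'll zoom in.

```bash
python3 - <<'E'
from h import *
im=cv2.imread('pics/top0.png')
a=cv2.resize(im[205:270,200:300],None,fx=6,fy=6,interpolation=cv2.INTER_CUBIC)
b=cv2.resize(im[205:270,365:465],None,fx=6,fy=6,interpolation=cv2.INTER_CUBIC)
c=np.vstack([a,b])
c=cv2.resize(cv2.convertScaleAbs(c,alpha=1.6),None,fx=.75,fy=.75)
cv2.imwrite('pics/z.png',c);print(c.shape)
g=cv2.cvtColor(im,cv2.COLOR_BGR2GRAY)
m=np.zeros_like(g);m[233:268,375:445]=(g[233:268,375:445]<75)*255
cs,_=cv2.findContours(m,0,2);k=max(cs,key=cv2.contourArea);r=cv2.minAreaRect(k);box=cv2.boxPoints(r);print(r,box)
print(ray('top',box,6))
E
```

```text
(585, 450, 3)
((407.5, 246.5), (27.0, 47.0), 90.0) [[384. 233.]
 [431. 233.]
 [431. 260.]
 [384. 260.]]
[[ 574.12469929  -94.11767915]
 [ 572.20804848 -187.59504189]
 [ 517.95880617 -184.85696928]
 [ 519.679585    -92.24601923]]
```

View pics/z.png

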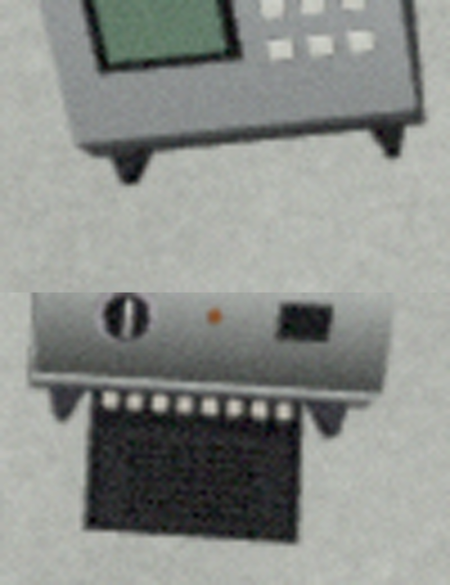

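The zoom gives these full-frame pixel positions:
- **Reader cheek tips, inner corners:** about (231,245) and (286,239.5).
- **Reader front edge, at 36 mm height:** (221,239)–(293,231).
- **Tail rear corners:** (383.7,257.4) and (430.6,260.5).
- **First strip ends:** (389,231) to (428,233.3).

```bash
python3 - <<'E'
from h import *
from scipy.spatial.transform import Rotation as Q
c=env.calibration('top')
f=lambda u,v,b: ((u+.5)/4.5-.5+(365 if b else 200), (v-(292.5 if b else 0)+.5)/4.5-.5+205)
def show(n,pts,z,b):
    w=ray('top',[f(u,v,b) for u,v in pts],z,c)
    d=w[1]-w[0];print(n,w.round(1).tolist(),'len',np.linalg.norm(d).round(1),'dir of -y edge deg',np.degrees(np.arctan2(-d[0],-d[1])*1).round(2))
show('tailback',[(86,528),(297,542)],6,1)
show('stripends',[(110,411),(285,421)],6,1)
show('tailfront',[(93,412),(300,424)],6,1)
show('inc cheek tips',[(77,418),(321,434)],12,1)
show('inc front edge',[(32,383),(370,406)],34,1)
show('rd cheek tips in',[(141,182),(388,157)],12,0)
show('rd front edge',[(90,148),(424,120)],36,0)
s=env.state();R=Q.from_quat(np.r_[s['tool_rot'][1:],s['tool_rot'][0]]).as_matrix();print(R.round(3))
w=env.calibration('wrist');print(R.T@(np.array(w['xyz'])-s['position']))
E
```

```text
tailback [[525.8, -91.9], [517.9, -184.1]] len 92.5 dir of -y edge deg 4.92
stripends [[578.1, -104.4], [572.0, -181.5]] len 77.4 dir of -y edge deg 4.53
tailfront [[577.8, -96.8], [570.5, -188.1]] len 91.6 dir of -y edge deg 4.57
inc cheek tips [[574.1, -89.0], [564.8, -195.8]] len 107.2 dir of -y edge deg 5.01
inc front edge [[585.9, -68.1], [572.7, -212.7]] len 145.2 dir of -y edge deg 5.19
rd cheek tips in [[554.7, 212.7], [563.8, 102.4]] len 110.7 dir of -y edge deg -4.71
rd front edge [[566.2, 229.5], [575.6, 83.9]] len 145.9 dir of -y edge deg -3.69
[[ 0.936 -0.001  0.353]
 [-0.353 -0.001  0.936]
 [-0.    -1.    -0.001]]
[ -79.05660541 -142.02771658   -0.60684156]
```

```bash
python3 -m inch '[{"tx":30,"tz":-18,"ty":8,"yaw":-0.04},{"tx":60,"tz":-37,"ty":16,"yaw":-0.08},{"tx":90,"tz":-55,"ty":25,"yaw":-0.12},{"tx":120,"tz":-74,"ty":33,"yaw":-0.16},{"tx":150,"tz":-92,"ty":42,"yaw":-0.2},{"tx":180,"tz":-111,"ty":50,"yaw":-0.24},{"tx":215,"tz":-133,"ty":60,"yaw":-0.28},{"tx":250,"tz":-154,"ty":70,"yaw":-0.32},{"tx":285,"tz":-176,"ty":80,"yaw":-0.36},{"tx":320,"tz":-198,"ty":90,"yaw":-0.4},{"tx":355,"tz":-220,"ty":100,"yaw":-0.436},{"tx":355,"tz":-220,"ty":100,"yaw":-0.436}]' 0
python3 -m inch '[{"tx":0},{"tx":0},{"tx":0},{"tx":0}]'
python3 - <<'E'
from h import *
import pickle
c=env.calibration('wrist');im=snap('wrist','w1');pickle.dump(c,open('w1.pkl','wb'))
s=env.state();print(s['t'],s['position'],s['grip_width'],s['contact_force'],s['tool_rot'])
E
```

```text
t: 1.1
position: [442.2, 155.6, 129.7]
tool_rot: [-0.706, 0.707, 0.025, -0.026]
contact_force: [-0.8, 1.2, -0.5]
grip_width: 42.7
1.15 [441.11010344 157.2102249  130.11909159] 42.86832773932477 [ 0.52541738 -0.42318309 -0.00147672] [-0.70649884  0.70682967  0.02437461 -0.02563363]validation failed for argument at $[0]...
```

View pics/w1.png

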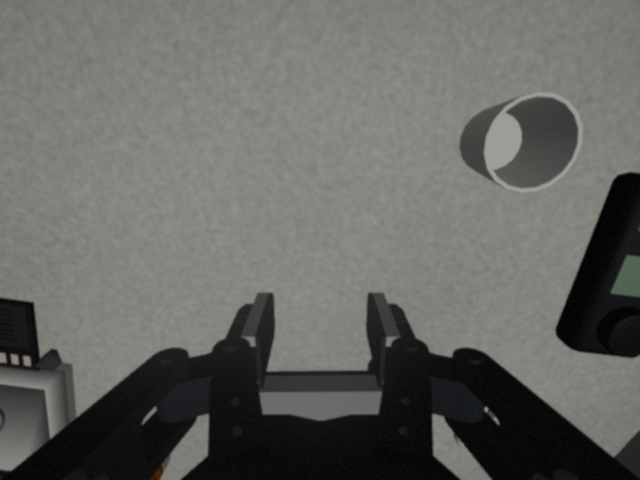

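The wrist camera looks back at the gripper, so forward is at the bottom of the picture and the gripper hides the reader. The incubator tail shows at the lower left (0–37, 300–365). A view from midway between the two instruments should show both mouths.

```bash
python3 -m inch '[{"tx":-10,"ty":0,"tz":-36,"yaw":0},{"tx":-20,"ty":0,"tz":-72,"yaw":0},{"tx":-31,"ty":0,"tz":-108,"yaw":0},{"tx":-31,"ty":0,"tz":-145,"yaw":0},{"tx":-31,"ty":0,"tz":-145,"yaw":0},{"tx":-31,"ty":0,"tz":-145,"yaw":0},{"tx":-31,"ty":0,"tz":-145,"yaw":0},{"tx":-31,"ty":0,"tz":-145,"yaw":0}]'
python3 - <<'E'
from h import *
import pickle
c=env.calibration('wrist');im=snap('wrist','w2');pickle.dump(c,open('w2.pkl','wb'))
im=cv2.convertScaleAbs(im[:,:,::-1],alpha=1.5)
a=cv2.resize(im[270:430,60:260],None,fx=3,fy=3,interpolation=cv2.INTER_CUBIC)
b=cv2.resize(im[270:430,400:600],None,fx=3,fy=3,interpolation=cv2.INTER_CUBIC)
print(a.shape);cv2.imwrite('pics/w2c.png',cv2.resize(np.vstack([a,b]),None,fx=.62,fy=.62,interpolation=cv2.INTER_AREA))
s=env.state();print(s['t'],s['position'],s['contact_force'])
E
```

```text
t: 1.82
position: [419.6, 14.5, 131.3]
tool_rot: [0.707, -0.706, -0.027, 0.027]
contact_force: [0.3, -0.1, -0.4]
grip_width: 42.4
(480, 600, 3)
1.8667 [419.67831973  14.43958006 131.30034784] [0.11793868 0.28787211 0.76607827]
```

View pics/w2c.png

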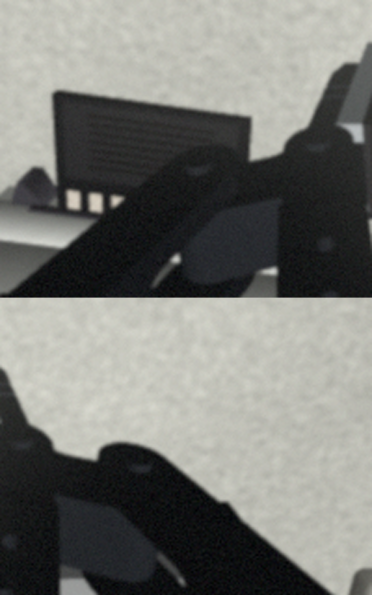

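The tail's rear corners are at px (89,319.5) and (194.4,332.9), but the gripper linkage hides the reader. Backing up 70 mm should clear it.

```bash
python3 -m inch '[{"tx":-35,"ty":0,"tz":0,"yaw":0},{"tx":-70,"ty":0,"tz":0,"yaw":0},{"tx":-70,"ty":0,"tz":0,"yaw":0},{"tx":-70,"ty":0,"tz":0,"yaw":0},{"tx":-70,"ty":0,"tz":0,"yaw":0},{"tx":-70,"ty":0,"tz":0,"yaw":0}]'
python3 - <<'E'
from h import *
import pickle
c=env.calibration('wrist');im=snap('wrist','w3');pickle.dump(c,open('w3.pkl','wb'))
im=cv2.convertScaleAbs(im[:,:,::-1],alpha=1.5)
a=cv2.resize(im[200:340,60:260],None,fx=4,fy=4,interpolation=cv2.INTER_CUBIC)
b=cv2.resize(im[200:340,400:600],None,fx=4,fy=4,interpolation=cv2.INTER_CUBIC)
cv2.imwrite('pics/w3c.png',cv2.resize(np.vstack([a,b]),None,fx=.5,fy=.5,interpolation=cv2.INTER_AREA))
s=env.state();print(s['t'],s['position'],s['contact_force'])
c=pickle.load(open('w2.pkl','rb'))
print(ray('w',[(89,319.5),(194.4,332.9),(95.5,371.6)],6,c))
E
```

```text
t: 2.37
position: [350.9, 8.1, 131.5]
tool_rot: [-0.707, 0.707, 0.027, -0.027]
contact_force: [0.3, -0.8, -0.9]
grip_width: 43.0
2.4167 [350.8475452    8.02216308 131.41259808] [ 0.50230625 -0.03114547  0.21117649]
[[ 516.54562426 -184.72250026]
 [ 523.06391095  -91.96368588]
 [ 572.33521633 -185.93079904]]
```

View pics/w3c.png

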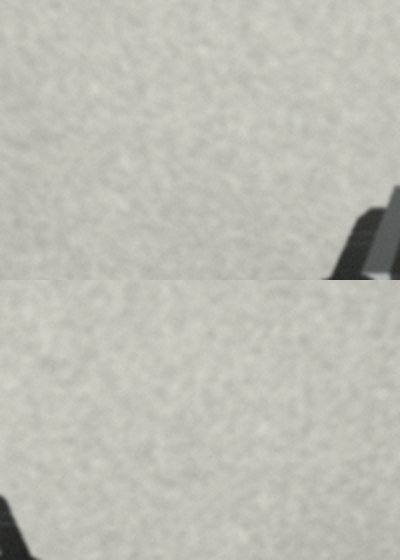

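Backing up moved things down in the picture, so my crop was too high. I'll re-crop the same frame lower.

```bash
python3 - <<'E'
from h import *
im=cv2.convertScaleAbs(cv2.imread('pics/w3.png'),alpha=1.5)
a=cv2.resize(im[360:480,60:260],None,fx=2.5,fy=2.5,interpolation=cv2.INTER_CUBIC)
b=cv2.resize(im[360:480,400:600],None,fx=2.5,fy=2.5,interpolation=cv2.INTER_CUBIC)
cv2.imwrite('pics/w3d.png',np.vstack([a,b]))
E
```

```text
(no output)
```

View pics/w3d.png

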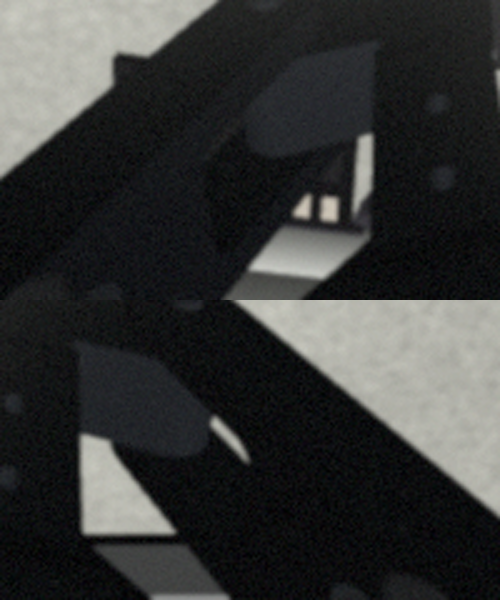

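```bash
python3 -m inch '[{"tx":26,"ty":10,"tz":-23,"yaw":0.02},{"tx":52,"ty":20,"tz":-46,"yaw":0.04},{"tx":78,"ty":32,"tz":-70,"yaw":0.065},{"tx":104,"ty":46,"tz":-93,"yaw":0.09},{"tx":130,"ty":60,"tz":-117,"yaw":0.11},{"tx":155,"ty":75,"tz":-140,"yaw":0.135},{"tx":179,"ty":90,"tz":-162,"yaw":0.157},{"tx":179,"ty":100,"tz":-162,"yaw":0.157},{"tx":179,"ty":105,"tz":-162,"yaw":0.157},{"tx":179,"ty":105,"tz":-162,"yaw":0.157},{"tx":179,"ty":105,"tz":-162,"yaw":0.157},{"tx":179,"ty":105,"tz":-162,"yaw":0.157}]'
python3 - <<'E'
from h import *
s=env.state();print(s['t'],s['position'],s['contact_force'],s['tool_rot'])
snap('top','t1');snap('wrist','w4')
c=cv2.imread('pics/w4.png');d=cv2.imread('pics/t1.png')
cv2.imwrite('pics/v4.png',cv2.convertScaleAbs(np.vstack([cv2.resize(c[200:480,120:520],None,fx=1.2,fy=1.2),cv2.resize(d[180:280,340:480],(480,260),interpolation=2)]),alpha=1.4))
E
```

```text
t: 3.42
position: [540.7, -139.7, 27.2]
tool_rot: [-0.706, 0.707, -0.028, 0.029]
contact_force: [-1.0, -0.7, 0.2]
grip_width: 42.5
3.4167 [ 540.72827306 -139.73617384   27.16626463] [-0.99293752 -0.74950733  0.16575252] [-0.70639022  0.70666313 -0.02831622  0.02895284]
```

View pics/v4.png

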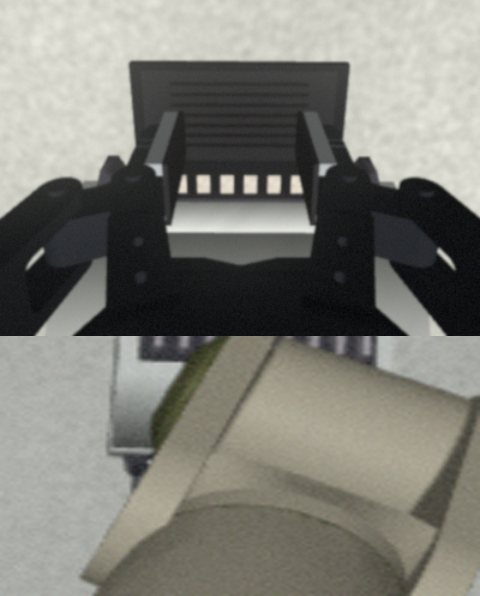

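The wrist view shows the fingers centred over the ribbed tail, about level with its middle and clear of the strips. I'll descend quickly to about 9 mm, then slowly with a force check between short calls.

```bash
cat > chk.py <<'E'
# exit 1 when contact is felt
import sys
from plant import env
s=env.state();f=-0-s['contact_force'][2]
print(round(s['t'],2),s['position'].round(2),s['contact_force'].round(2))
sys.exit(abs(f)>float(sys.argv[1]))
E
python3 -m inch '[{"tx":0,"ty":6,"tz":0,"yaw":0},{"tx":0,"ty":12,"tz":0,"yaw":0},{"tx":0,"ty":16,"tz":0,"yaw":0},{"tx":0,"ty":18,"tz":0,"yaw":0},{"tx":0,"ty":18,"tz":0,"yaw":0},{"tx":0,"ty":18,"tz":0,"yaw":0}]' >/dev/null
python3 chk.py 3 &&
python3 -m inch '[{"tx":0,"ty":0.6,"tz":0,"yaw":0},{"tx":0,"ty":1.2,"tz":0,"yaw":0},{"tx":0,"ty":1.8,"tz":0,"yaw":0},{"tx":0,"ty":2.4,"tz":0,"yaw":0}]' >/dev/null && python3 chk.py 2.5 &&
python3 -m inch '[{"tx":0,"ty":0.5,"tz":0,"yaw":0},{"tx":0,"ty":1.0,"tz":0,"yaw":0},{"tx":0,"ty":1.5,"tz":0,"yaw":0}]' >/dev/null && python3 chk.py 2.5 &&
python3 -m inch '[{"tx":0,"ty":0.5,"tz":0,"yaw":0},{"tx":0,"ty":1.0,"tz":0,"yaw":0},{"tx":0,"ty":1.5,"tz":0,"yaw":0}]' >/dev/null && python3 chk.py 2.5 &&
python3 -m inch '[{"tx":0,"ty":0.5,"tz":0,"yaw":0},{"tx":0,"ty":1.0,"tz":0,"yaw":0},{"tx":0,"ty":1.5,"tz":0,"yaw":0}]' >/dev/null && python3 chk.py 2.5 &&
python3 -m inch '[{"tx":0,"ty":0.5,"tz":0,"yaw":0},{"tx":0,"ty":1.0,"tz":0,"yaw":0},{"tx":0,"ty":1.5,"tz":0,"yaw":0}]' >/dev/null && python3 chk.py 2.5
```

```text
4.02 [ 540.62 -140.24    8.16] [-0.43  0.06 -0.41]False
```

```bash
sed -i 's/sys.exit(/sys.exit(0+bool(/;s/argv\[1\]))/argv[1])))/' chk.py; tail -1 chk.py
python3 -m inch '[{"tx":0,"ty":0.6,"tz":0,"yaw":0},{"tx":0,"ty":1.2,"tz":0,"yaw":0},{"tx":0,"ty":1.8,"tz":0,"yaw":0},{"tx":0,"ty":2.4,"tz":0,"yaw":0}]' >/dev/null && python3 chk.py 2.5 &&
python3 -m inch '[{"tx":0,"ty":0.5,"tz":0,"yaw":0},{"tx":0,"ty":1.0,"tz":0,"yaw":0},{"tx":0,"ty":1.5,"tz":0,"yaw":0}]' >/dev/null && python3 chk.py 2.5 &&
python3 -m inch '[{"tx":0,"ty":0.5,"tz":0,"yaw":0},{"tx":0,"ty":1.0,"tz":0,"yaw":0},{"tx":0,"ty":1.5,"tz":0,"yaw":0}]' >/dev/null && python3 chk.py 2.5 &&
python3 -m inch '[{"tx":0,"ty":0.5,"tz":0,"yaw":0},{"tx":0,"ty":1.0,"tz":0,"yaw":0},{"tx":0,"ty":1.5,"tz":0,"yaw":0}]' >/dev/null && python3 chk.py 2.5 &&
python3 -m inch '[{"tx":0,"ty":0.5,"tz":0,"yaw":0},{"tx":0,"ty":1.0,"tz":0,"yaw":0},{"tx":0,"ty":1.5,"tz":0,"yaw":0}]' >/dev/null && python3 chk.py 2.5
```

```text
sys.exit(0+bool(abs(f)>float(sys.argv[1])))
4.35 [ 540.7  -140.24    5.92] [ 0.18  1.03 -0.43]
4.6 [ 540.66 -140.24    4.35] [ 0.59  0.42 -0.08]
4.85 [ 541.03 -140.36    4.09] [-5.43  2.04 16.7 ]
```

```bash
python3 -m inch '[{"tx":0,"ty":-0.5,"tz":0,"yaw":0},{"tx":0,"ty":-0.5,"tz":0,"yaw":0},{"tx":0,"ty":-0.5,"tz":0,"yaw":0}]' >/dev/null; python3 chk.py 2; python3 -m inch '[{"tx":0,"ty":0,"tz":0,"yaw":0}]' >/dev/null; python3 chk.py 2
```

```text
5.1 [ 541.03 -140.4     4.16] [-0.57  1.38  8.32]
5.18 [ 541.02 -140.39    4.14] [-2.14  0.51  7.21]
```

```bash
python3 -m inch '[{"tx":-1,"ty":0.08,"tz":0,"yaw":0},{"tx":-3,"ty":0.08,"tz":0,"yaw":0},{"tx":-6,"ty":0.08,"tz":0,"yaw":0},{"tx":-9,"ty":0.08,"tz":0,"yaw":0},{"tx":-12,"ty":0.08,"tz":0,"yaw":0},{"tx":-15,"ty":0.08,"tz":0,"yaw":0}]' >/dev/null; python3 chk.py 13 && 
python3 -m inch '[{"tx":-3,"ty":0,"tz":0,"yaw":0},{"tx":-6,"ty":0,"tz":0,"yaw":0},{"tx":-9,"ty":0,"tz":0,"yaw":0},{"tx":-12,"ty":0,"tz":0,"yaw":0},{"tx":-15,"ty":0,"tz":0,"yaw":0}]'>/dev/null; python3 chk.py 13
```

```text
5.68 [ 526.67 -139.46    4.16] [ 1.91 -0.92  5.75]
6.1 [ 511.73 -138.26    4.16] [1.48 0.6  6.27]
```

```bash
python3 -m inch '[{"tx":-3,"ty":0.15,"tz":0,"yaw":0},{"tx":-7,"ty":0.15,"tz":0,"yaw":0},{"tx":-11,"ty":0.15,"tz":0,"yaw":0},{"tx":-15,"ty":0.15,"tz":0,"yaw":0},{"tx":-19,"ty":0.15,"tz":0,"yaw":0},{"tx":-23,"ty":0.15,"tz":0,"yaw":0}]' >/dev/null; python3 chk.py 14 && 
python3 -m inch '[{"tx":-4,"ty":0,"tz":0,"yaw":0},{"tx":-8,"ty":0,"tz":0,"yaw":0},{"tx":-12,"ty":0,"tz":0,"yaw":0},{"tx":-16,"ty":0,"tz":0,"yaw":0},{"tx":-20,"ty":0,"tz":0,"yaw":0},{"tx":-24,"ty":0,"tz":0,"yaw":0}]'>/dev/null; python3 chk.py 14 &&
python3 -m inch '[{"tx":-4,"ty":0,"tz":0,"yaw":0},{"tx":-8,"ty":0,"tz":0,"yaw":0},{"tx":-12,"ty":0,"tz":0,"yaw":0},{"tx":-16,"ty":0,"tz":0,"yaw":0},{"tx":-20,"ty":0,"tz":0,"yaw":0},{"tx":-24,"ty":0,"tz":0,"yaw":0},{"tx":-28,"ty":0,"tz":0,"yaw":0},{"tx":-30,"ty":0,"tz":0,"yaw":0}]'>/dev/null; python3 chk.py 14
python3 - <<'E'
from h import *
snap('top','t2');snap('wrist','w5')
c=cv2.imread('pics/w5.png');d=cv2.imread('pics/t2.png')
cv2.imwrite('pics/v5.png',cv2.convertScaleAbs(np.vstack([cv2.resize(c[200:480,120:520],None,fx=1.2,fy=1.2),cv2.resize(d[180:280,340:480],(480,260),interpolation=2)]),alpha=1.4))
E
```

```text
6.6 [ 489.   -136.51    4.17] [ 2.64 -1.28  7.31]
7.1 [ 465.11 -134.61    4.16] [ 2.2  -0.84  7.13]
7.77 [ 435.13 -132.2     4.15] [2.74 0.11 7.32]
```

View pics/v5.png

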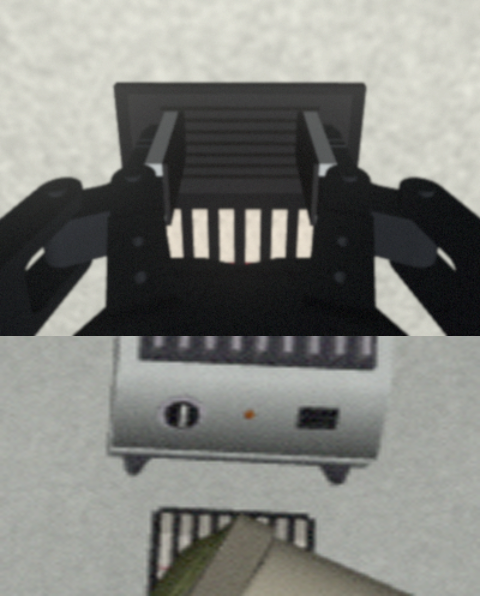

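The carrier followed straight: its nose is clear of the incubator, and both fingertips are on the ribbed pad, behind the white strips. The tail's rear corners in the wrist view are at about px (215.8,269.2) and (425,270). Next is the sideways slide in checked chunks.

```bash
python3 - <<'E'
from h import *
print(ray('wrist',[(215.8,269.2),(425,270),(320,372)],6))
E
python3 -m inch '[{"tx":0,"ty":0.05,"tz":1,"yaw":0},{"tx":0,"ty":0.05,"tz":3,"yaw":0},{"tx":-1,"ty":0.05,"tz":6,"yaw":0},{"tx":-1,"ty":0.05,"tz":10,"yaw":0},{"tx":-2,"ty":0.05,"tz":15,"yaw":0},{"tx":-2.5,"ty":0.05,"tz":20,"yaw":0},{"tx":-3,"ty":0.05,"tz":25,"yaw":0},{"tx":-3.5,"ty":0.05,"tz":30,"yaw":0}]' >/dev/null; python3 chk.py 13 && 
python3 -m inch '[{"tx":-1,"ty":0,"tz":5,"yaw":0},{"tx":-1,"ty":0,"tz":10,"yaw":0},{"tx":-2,"ty":0,"tz":15,"yaw":0},{"tx":-2.5,"ty":0,"tz":20,"yaw":0},{"tx":-3,"ty":0,"tz":25,"yaw":0},{"tx":-3.5,"ty":0,"tz":30,"yaw":0},{"tx":-4,"ty":0,"tz":35,"yaw":0},{"tx":-5,"ty":0,"tz":40,"yaw":0}]'>/dev/null; python3 chk.py 13
```

```text
[[ 410.83256515 -177.36781405]
 [ 418.67289071  -85.21964293]
 [ 469.09923188 -135.91093827]]
8.53 [ 434.28 -102.04    4.12] [ 1.12 -3.52  9.45]
9.2 [432.72 -61.68   4.13] [-0.3  -3.1   8.92]
```

```bash
python3 -m inch '[{"tx":-1,"ty":0,"tz":5,"yaw":0},{"tx":-1,"ty":0,"tz":10,"yaw":0},{"tx":-2,"ty":0,"tz":15,"yaw":0},{"tx":-2.5,"ty":0,"tz":20,"yaw":0},{"tx":-3,"ty":0,"tz":26,"yaw":0},{"tx":-3.5,"ty":0,"tz":32,"yaw":0},{"tx":-4,"ty":0,"tz":38,"yaw":0},{"tx":-5,"ty":0,"tz":44,"yaw":0},{"tx":-6,"ty":0,"tz":50,"yaw":0}]' >/dev/null; python3 chk.py 13 && 
python3 -m inch '[{"tx":-1,"ty":0,"tz":6,"yaw":0},{"tx":-1,"ty":0,"tz":12,"yaw":0},{"tx":-2,"ty":0,"tz":18,"yaw":0},{"tx":-2.5,"ty":0,"tz":24,"yaw":0},{"tx":-3,"ty":0,"tz":30,"yaw":0},{"tx":-4,"ty":0,"tz":36,"yaw":0},{"tx":-4.5,"ty":0,"tz":42,"yaw":0},{"tx":-5.5,"ty":0,"tz":48,"yaw":0},{"tx":-6,"ty":0,"tz":54,"yaw":0}]'>/dev/null; python3 chk.py 13 &&
python3 -m inch '[{"tx":-1,"ty":0,"tz":6,"yaw":0},{"tx":-1,"ty":0,"tz":12,"yaw":0},{"tx":-2,"ty":0,"tz":18,"yaw":0},{"tx":-2.5,"ty":0,"tz":24,"yaw":0},{"tx":-3,"ty":0,"tz":30,"yaw":0},{"tx":-4,"ty":0,"tz":36,"yaw":0},{"tx":-4.5,"ty":0,"tz":42,"yaw":0},{"tx":-5.5,"ty":0,"tz":48,"yaw":0},{"tx":-6,"ty":0,"tz":54,"yaw":0}]'>/dev/null; python3 chk.py 13 &&
python3 -m inch '[{"tx":-1,"ty":0,"tz":6,"yaw":0},{"tx":-2,"ty":0,"tz":12,"yaw":0},{"tx":-3,"ty":0,"tz":18,"yaw":0},{"tx":-4,"ty":0,"tz":24,"yaw":0},{"tx":-5,"ty":0,"tz":30,"yaw":0},{"tx":-5.5,"ty":0,"tz":35,"yaw":0},{"tx":-6,"ty":0,"tz":40,"yaw":0},{"tx":-6,"ty":0,"tz":44,"yaw":0},{"tx":-6,"ty":0,"tz":47,"yaw":0},{"tx":-6,"ty":0,"tz":49,"yaw":0},{"tx":-6,"ty":0,"tz":50,"yaw":0}]'>/dev/null; python3 chk.py 13
```

```text
9.95 [430.81 -11.15   4.11] [ 0.77 -3.3  10.61]
10.7 [429.19  43.37   4.11] [-0.63 -2.6  11.47]
11.45 [427.6   97.84   4.11] [-0.17 -2.9  10.53]
12.37 [425.59 148.27   4.11] [-1.05 -2.99 11.71]
```

```bash
python3 -m inch '[{"tx":0,"ty":-0.12,"tz":0,"yaw":-0.015},{"tx":0,"ty":-0.12,"tz":0,"yaw":-0.035},{"tx":0,"ty":-0.12,"tz":0,"yaw":-0.06},{"tx":0,"ty":-0.12,"tz":0,"yaw":-0.085},{"tx":0,"ty":-0.12,"tz":0,"yaw":-0.11},{"tx":0,"ty":-0.12,"tz":0,"yaw":-0.135},{"tx":0,"ty":-0.12,"tz":0,"yaw":-0.15},{"tx":0,"ty":-0.12,"tz":0,"yaw":-0.154},{"tx":0,"ty":-0.12,"tz":0,"yaw":-0.154}]' >/dev/null; python3 chk.py 13
python3 - <<'E'
from h import *
import pickle
pickle.dump(env.calibration('wrist'),open('w6.pkl','wb'))
w=snap('wrist','w6');t=snap('top','t3');print(env.state()['tool_rot'])
c=w[:,:,::-1];d=t[:,:,::-1]
cv2.imwrite('pics/v6.png',cv2.convertScaleAbs(np.vstack([cv2.resize(c[220:400,160:480],None,fx=2,fy=2,interpolation=2),cv2.resize(d[205:265,200:360],(640,240),interpolation=2)]),alpha=1.5))
E
```

```text
13.12 [425.49 148.23   4.12] [ 0.19 -1.09  9.66]
[-0.7066446   0.70664717  0.02650498 -0.02450867]
```

View pics/v6.png

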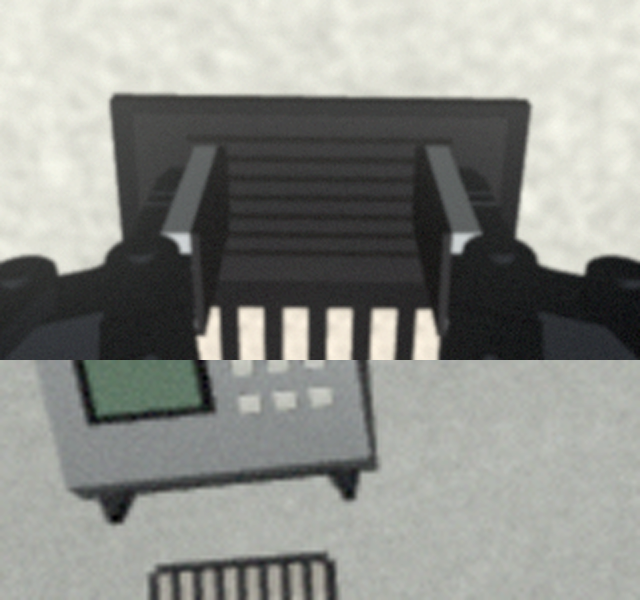

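The carrier sits in front of the reader and nearly square to it. In the top view the nose corners are at about crop (152,570) and (333,553), and the inner cheek tips at (128,522) and (342,498). Next I'll compute the alignment from these.

```bash
python3 - <<'E'
from h import *
import pickle
c=env.calibration('top')
f=lambda u,v:((u+.5)/4-.5+200,(v-360+.5)/4-.5+205)
g=lambda u,v:((u+.5)/2-.5+160,(v+.5)/2-.5+220)
def ln(n,a,b):
    d=a-b;m=(a+b)/2;print(n,a.round(1),b.round(1),'mid',m.round(1),'len',np.linalg.norm(d).round(1),'yaw',np.degrees(np.arctan2(-d[0],d[1])).round(2))
    return m
n=ray('t',[f(152,569),f(333,553)],6,c);ln('nose',*n)
L=ray('t',[f(128,522)],0,c)[0];R=ray('t',[f(342,498)],12,c)[0];ln('cheek',L,R)
e=ray('t',[f(70,490),f(375,465)],36,c);ln('front36',*e)
e=ray('t',[f(82,494),f(372,469)],30,c);ln('front30',*e)
k=ray('w',[g(112,95),g(530,101)],6,pickle.load(open('w6.pkl','rb')));m=ln('tailback',k[1],k[0])
E
```

```text
nose [531.4 200.2] [537.8 109.1] mid [534.6 154.7] len 91.3 yaw 4.0
cheek [556.5 214.2] [564.6 103.8] mid [560.6 159. ] len 110.7 yaw 4.19
front36 [567.1 234.4] [576.4  84.8] mid [571.8 159.6] len 149.9 yaw 3.58
front30 [566. 230.] [575.6  86.9] mid [570.8 158.5] len 143.5 yaw 3.83
tailback [402.2 192. ] [407.5  99.8] mid [404.9 145.9] len 92.3 yaw 3.3
```

Carrier yaw is about 3.9° and the reader's about 4.0°. The carrier is offset by about 2 mm towards −y, so I'll correct that while advancing into the funnel in steps.

```bash
python3 -m inch '[{"tx":0.5,"ty":0,"tz":0.3,"yaw":0},{"tx":2,"ty":0,"tz":0.7,"yaw":0},{"tx":4,"ty":0,"tz":1.2,"yaw":0},{"tx":7,"ty":0,"tz":1.8,"yaw":0},{"tx":10,"ty":0,"tz":2.2,"yaw":0},{"tx":13,"ty":0,"tz":2.2,"yaw":0},{"tx":16,"ty":0,"tz":2.2,"yaw":0},{"tx":19,"ty":0,"tz":2.2,"yaw":0},{"tx":22,"ty":0,"tz":2.2,"yaw":0}]' >/dev/null; python3 chk.py 13 && 
python3 -m inch '[{"tx":2,"ty":0,"tz":0,"yaw":0},{"tx":4,"ty":0,"tz":0,"yaw":0},{"tx":6,"ty":0,"tz":0,"yaw":0},{"tx":8,"ty":0,"tz":0,"yaw":0},{"tx":10,"ty":0,"tz":0,"yaw":0},{"tx":12,"ty":0,"tz":0,"yaw":0}]'>/dev/null; python3 chk.py 13 &&
python3 -m inch '[{"tx":2,"ty":0,"tz":0,"yaw":0},{"tx":4,"ty":0,"tz":0,"yaw":0},{"tx":6,"ty":0,"tz":0,"yaw":0},{"tx":8,"ty":0,"tz":0,"yaw":0},{"tx":10,"ty":0,"tz":0,"yaw":0},{"tx":12,"ty":0,"tz":0,"yaw":0}]'>/dev/null; python3 chk.py 13
python3 - <<'E'
from h import *
snap('wrist','w7');snap('top','t4')
E
```

```text
13.97 [446.44 152.12   4.09] [-3.97 -0.22 14.05]
13.97 [446.44 152.12   4.09] [-3.97 -0.22 14.05]
13.97 [446.44 152.12   4.09] [-3.97 -0.22 14.05]
```

```bash
python3 -m inch '[{"tx":0,"ty":-0.25,"tz":0,"yaw":0},{"tx":1,"ty":-0.25,"tz":0,"yaw":0},{"tx":3,"ty":-0.25,"tz":0,"yaw":0},{"tx":5,"ty":-0.25,"tz":0,"yaw":0},{"tx":7,"ty":-0.25,"tz":0,"yaw":0},{"tx":9,"ty":-0.25,"tz":0,"yaw":0},{"tx":11,"ty":-0.25,"tz":0,"yaw":0}]'>/dev/null; python3 chk.py 13 &&
python3 -m inch '[{"tx":2,"ty":0,"tz":0,"yaw":0},{"tx":4,"ty":0,"tz":0,"yaw":0},{"tx":6,"ty":0,"tz":0,"yaw":0},{"tx":8,"ty":0,"tz":0,"yaw":0},{"tx":10,"ty":0,"tz":0,"yaw":0},{"tx":12,"ty":0,"tz":0,"yaw":0}]'>/dev/null; python3 chk.py 13
```

```text
14.65 [457.26 152.89   4.11] [-3.25 -0.9  10.46]
15.15 [469.26 153.74   4.12] [-2.85 -0.04  9.85]
```

```bash
python3 -m inch '[{"tx":2,"ty":0,"tz":0,"yaw":0},{"tx":4,"ty":0,"tz":0,"yaw":0},{"tx":6,"ty":0,"tz":0,"yaw":0},{"tx":8,"ty":0,"tz":0,"yaw":0},{"tx":10,"ty":0,"tz":0,"yaw":0},{"tx":12,"ty":0,"tz":0,"yaw":0},{"tx":14,"ty":0,"tz":0,"yaw":0},{"tx":16,"ty":0,"tz":0,"yaw":0}]'>/dev/null; python3 chk.py 13 &&
python3 -m inch '[{"tx":2,"ty":0,"tz":0,"yaw":0},{"tx":4,"ty":0,"tz":0,"yaw":0},{"tx":6,"ty":0,"tz":0,"yaw":0},{"tx":8,"ty":0,"tz":0,"yaw":0},{"tx":10,"ty":0,"tz":0,"yaw":0},{"tx":12,"ty":0,"tz":0,"yaw":0},{"tx":14,"ty":0,"tz":0,"yaw":0},{"tx":16,"ty":0,"tz":0,"yaw":0}]'>/dev/null; python3 chk.py 13
python3 - <<'E'
from h import *
import pickle
pickle.dump(env.calibration('wrist'),open('w8.pkl','wb'))
w=snap('wrist','w8')
cv2.imwrite('pics/v8.png',cv2.convertScaleAbs(cv2.resize(w[220:400,160:480,::-1],None,fx=2,fy=2,interpolation=2),alpha=1.5))
E
```

```text
15.82 [485.2  154.92   4.13] [-3.18  0.87  9.51]
16.48 [501.18 156.07   4.12] [-2.91 -0.1   9.72]
```

View pics/v8.png

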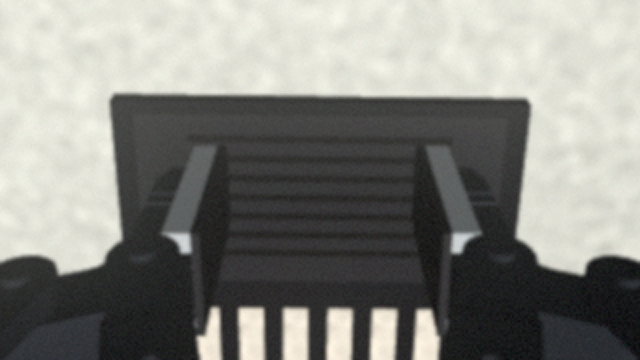

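The carrier has not slipped under the fingers: the tail is where it was in the previous wrist view. I'm continuing to the sled, then creeping to the stop while watching the push force.

```bash
python3 -m inch '[{"tx":2,"ty":0,"tz":0,"yaw":0},{"tx":4,"ty":0,"tz":0,"yaw":0},{"tx":6,"ty":0,"tz":0,"yaw":0},{"tx":8,"ty":0,"tz":0,"yaw":0},{"tx":10,"ty":0,"tz":0,"yaw":0},{"tx":12,"ty":0,"tz":0,"yaw":0},{"tx":14,"ty":0,"tz":0,"yaw":0},{"tx":16,"ty":0,"tz":0,"yaw":0}]'>/dev/null; python3 chk.py 13 &&
python3 -m inch '[{"tx":1,"ty":0,"tz":0,"yaw":0},{"tx":2,"ty":0,"tz":0,"yaw":0},{"tx":3,"ty":0,"tz":0,"yaw":0},{"tx":4,"ty":0,"tz":0,"yaw":0},{"tx":5,"ty":0,"tz":0,"yaw":0},{"tx":6,"ty":0,"tz":0,"yaw":0},{"tx":7,"ty":0,"tz":0,"yaw":0},{"tx":8,"ty":0,"tz":0,"yaw":0}]'>/dev/null; python3 chk.py 13 &&
python3 -m inch '[{"tx":1,"ty":0,"tz":0,"yaw":0},{"tx":2,"ty":0,"tz":0,"yaw":0},{"tx":3,"ty":0,"tz":0,"yaw":0},{"tx":4,"ty":0,"tz":0,"yaw":0},{"tx":5,"ty":0,"tz":0,"yaw":0},{"tx":6,"ty":0,"tz":0,"yaw":0}]'>/dev/null; python3 chk.py 13
```

```text
17.2 [517.17 157.2    4.13] [-3.18 -0.56  8.8 ]
17.87 [524.57 157.74   4.16] [-5.07 -0.6  10.97]
18.37 [530.55 158.2    4.15] [-5.5  -0.67 11.07]
```

```bash
python3 -m inch '[{"tx":0.7,"ty":-0.1,"tz":0,"yaw":0},{"tx":1.4,"ty":-0.1,"tz":0,"yaw":0},{"tx":2.1,"ty":-0.1,"tz":0,"yaw":0},{"tx":2.8,"ty":-0.1,"tz":0,"yaw":0},{"tx":3.5,"ty":-0.1,"tz":0,"yaw":0},{"tx":4.2,"ty":-0.1,"tz":0,"yaw":0}]'>/dev/null; python3 chk.py 11.5 &&
python3 -m inch '[{"tx":0.6,"ty":0,"tz":0,"yaw":0},{"tx":1.2,"ty":0,"tz":0,"yaw":0},{"tx":1.8,"ty":0,"tz":0,"yaw":0},{"tx":2.4,"ty":0,"tz":0,"yaw":0}]'>/dev/null; python3 chk.py 11.5 &&
python3 -m inch '[{"tx":0.5,"ty":0,"tz":0,"yaw":0},{"tx":1.0,"ty":0,"tz":0,"yaw":0},{"tx":1.5,"ty":0,"tz":0,"yaw":0}]'>/dev/null; python3 chk.py 11.5
```

```text
18.87 [534.7  158.51   4.16] [-5.86  0.25  9.9 ]
19.2 [537.07 158.71   4.13] [-5.05 -0.17 10.02]
19.45 [538.58 158.8    4.15] [-5.24  0.12  9.48]
```

```bash
A='python3 chk.py 11.5'
python3 -m inch '[{"tx":0.4,"ty":0,"tz":0,"yaw":0},{"tx":0.8,"ty":0,"tz":0,"yaw":0},{"tx":1.2,"ty":0,"tz":0,"yaw":0}]'>/dev/null; $A &&
python3 -m inch '[{"tx":0.4,"ty":0,"tz":0,"yaw":0},{"tx":0.8,"ty":0,"tz":0,"yaw":0},{"tx":1.2,"ty":0,"tz":0,"yaw":0}]'>/dev/null && $A &&
python3 -m inch '[{"tx":0.4,"ty":0,"tz":0,"yaw":0},{"tx":0.8,"ty":0,"tz":0,"yaw":0},{"tx":1.2,"ty":0,"tz":0,"yaw":0}]'>/dev/null && $A
```

```text
19.7 [539.76 158.9    4.14] [-5.36  0.42  9.52]
19.95 [540.97 159.     4.16] [-5.49  0.58  9.99]
20.2 [542.18 159.1    4.15] [-6.17 -0.14  9.6 ]
```

```bash
A='python3 chk.py 11.2'
python3 -m inch '[{"tx":0.4,"ty":0,"tz":0,"yaw":0},{"tx":0.8,"ty":0,"tz":0,"yaw":0}]'>/dev/null; $A &&
python3 -m inch '[{"tx":0.4,"ty":0,"tz":0,"yaw":0},{"tx":0.8,"ty":0,"tz":0,"yaw":0}]'>/dev/null && $A &&
python3 -m inch '[{"tx":0.4,"ty":0,"tz":0,"yaw":0},{"tx":0.8,"ty":0,"tz":0,"yaw":0}]'>/dev/null && $A
```

```text
20.37 [542.82 159.13   4.12] [-7.3  -0.59 11.84]
```

```bash
A='python3 chk.py 11.2'
python3 -m inch '[{"tx":0.1,"ty":-0.1,"tz":0,"yaw":0},{"tx":0.3,"ty":-0.1,"tz":0,"yaw":0}]'>/dev/null; $A 
python3 -m inch '[{"tx":0.0,"ty":0,"tz":0,"yaw":0},{"tx":0.0,"ty":0,"tz":0,"yaw":0}]'>/dev/null ; $A
```

```text
20.53 [542.88 159.15   4.18] [-8.13 -0.91 11.2 ]
20.7 [542.84 159.13   4.14] [-6.57  0.68 10.69]
```

```bash
A='python3 chk.py 11.2'
python3 -m inch '[{"tx":0.2,"ty":-0.05,"tz":0,"yaw":0},{"tx":0.4,"ty":-0.05,"tz":0,"yaw":0},{"tx":0.4,"ty":-0.05,"tz":0,"yaw":0}]'>/dev/null; $A
python3 - <<'E'
from h import *
import pickle
pickle.dump(env.calibration('wrist'),open('w9.pkl','wb'));snap('wrist','w9')
E
```

```text
20.95 [542.91 159.13   4.14] [-8.2  -1.25 11.5 ]
```

The carrier has stalled against the stop: 0.4 mm was commanded, 0.06 mm moved, and the push rose to about 8 N. I'm letting go, moving clear and looking.

```bash
python3 -m inch '[{"tx":-0.3,"ty":-0.4,"tz":0,"yaw":0},{"tx":-0.3,"ty":-1,"tz":0,"yaw":0},{"tx":0,"ty":-3,"tz":0,"yaw":0},{"tx":0,"ty":-8,"tz":0,"yaw":0},{"tx":0,"ty":-18,"tz":0,"yaw":0},{"tx":0,"ty":-35,"tz":0,"yaw":0},{"tx":0,"ty":-60,"tz":0,"yaw":0},{"tx":-20,"ty":-80,"tz":0,"yaw":0},{"tx":-50,"ty":-100,"tz":-15,"yaw":0},{"tx":-80,"ty":-120,"tz":-40,"yaw":0},{"tx":-100,"ty":-130,"tz":-75,"yaw":0},{"tx":-110,"ty":-130,"tz":-110,"yaw":0}]'
python3 -m inch '[{"tx":-5,"ty":0,"tz":-35,"yaw":0},{"tx":-10,"ty":0,"tz":-70,"yaw":0},{"tx":-15,"ty":0,"tz":-105,"yaw":0},{"tx":-15,"ty":0,"tz":-140,"yaw":0},{"tx":-15,"ty":0,"tz":-170,"yaw":0},{"tx":-15,"ty":0,"tz":-190,"yaw":0},{"tx":-15,"ty":0,"tz":-190,"yaw":0},{"tx":-15,"ty":0,"tz":-190,"yaw":0}]'
python3 - <<'E'
from h import *
t=snap('top','t5');s=snap('side','s5')
cv2.imwrite('pics/v9.png',cv2.convertScaleAbs(np.vstack([cv2.resize(t[205:285,190:310,::-1],(600,400),interpolation=2),cv2.resize(s[170:260,240:510,::-1],(600,200),interpolation=2)]),alpha=1.6))
E
```

```text
t: 22.0
position: [441.2, 41.0, 136.5]
tool_rot: [-0.706, 0.707, 0.028, -0.025]
contact_force: [1.9, 0.1, 0.8]
grip_width: 42.5
t: 22.67
position: [441.0, -149.6, 134.2]
tool_rot: [-0.707, 0.707, 0.025, -0.025]
contact_force: [0.1, -0.3, -0.1]
grip_width: 42.6
```

View pics/v9.png

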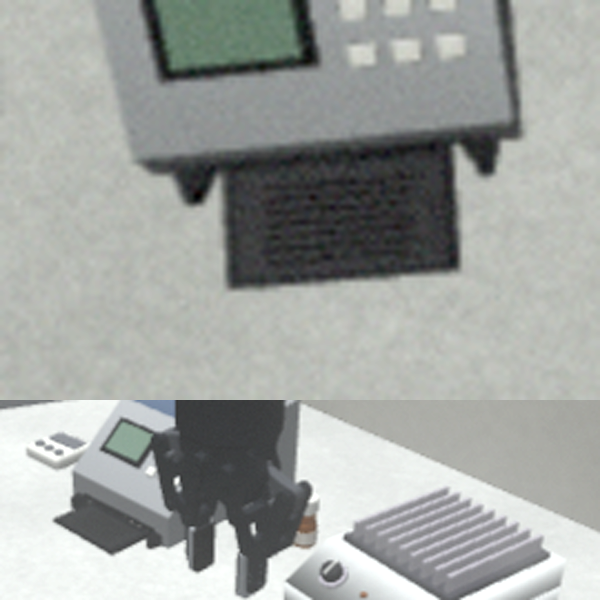

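Only the bare tail stands out of the reader; no white strips are visible, and it looks central and square. Now a numeric check, plus a difference against the first picture for the bystanders.

```bash
python3 - <<'E'
from h import *
c=env.calibration('top')
f=lambda u,v:((u+.5)/5-.5+190,(v+.5)/5-.5+205)
a,b=ray('t',[f(228,288),f(461,269)],6,c);m=(a+b)/2;d=a-b
print('tailback',a,b,m,'yaw',np.degrees(np.arctan2(-d[0],d[1])))
L=ray('t',[f(202,204)],0,c)[0];R=ray('t',[f(479,174)],12,c)[0]
k=np.array([[*L],[*R]]).mean(0)
for k in (k,np.array([560.6,159.0]),np.array([559.3,157.6])):
  for y in (3.8,4.2):
    x=np.array([np.cos(np.radians(y)),np.sin(np.radians(y))]);e=m-k;print(k.round(1),'along',(e@x).round(1),'(home -36) lateral',(-e[0]*x[1]+e[1]*x[0]).round(1))
g0,g1=[cv2.imread(f'pics/{n}.png',0) for n in('top0','t5')]
D=(cv2.blur(cv2.absdiff(g0,g1),(3,3))>25).astype(np.uint8)
n,_,st,_=cv2.connectedComponentsWithStats(D)
print([list(s) for s in st[1:] if s[4]>15])
E
```

```text
tailback [520.7610454  204.92795453] [526.6836361  111.24831663] [523.72234075 158.08813558] yaw 3.617524866587376
[560.  160.4] along -36.4 (home -36) lateral 0.1
[560.  160.4] along -36.4 (home -36) lateral 0.3
[560.6 159. ] along -36.9 (home -36) lateral 1.5
[560.6 159. ] along -36.8 (home -36) lateral 1.8
[559.3 157.6] along -35.5 (home -36) lateral 2.8
[559.3 157.6] along -35.4 (home -36) lateral 3.1
[[np.int32(316), np.int32(226), np.int32(225), np.int32(254), np.int32(21439)], [np.int32(234), np.int32(233), np.int32(49), np.int32(30), np.int32(1236)], [np.int32(421), np.int32(293), np.int32(49), np.int32(34), np.int32(620)], [np.int32(170), np.int32(449), np.int32(78), np.int32(31), np.int32(1316)], [np.int32(381), np.int32(467), np.int32(7), np.int32(8), np.int32(32)], [np.int32(106), np.int32(477), np.int32(12), np.int32(3), np.int32(29)]]
```

```bash
python3 -c "
from plant import env
s=env.state();print(s['t'],s['qvel'].round(3),s['contact_force'].round(2));print(env.sign_off())"
```

```text
22.7667 [ 0.014 -0.002  0.003  0.    -0.003 -0.001] [ 0.5   1.   -0.34]
the job is handed in; nothing more can be done
None
```

I drew the carrier out of the incubator, slid it across and squared it to the reader. I then pushed it in until it stalled on the stop, let go, and handed the job in at 22.8 s.

**How it went:** I pressed with two spread fingertips on the ribbed tail. The press was mostly 6–12 N. It peaked at about 17 N at touchdown and 14 N before entering the reader, and I eased it off both times.

**Last checks:**
- **Seating:** at the end, 0.4 mm commanded gave only 0.06 mm of movement at about 8 N of push. That matches the stop, which is hidden under the roof.
- **Depth:** in the top view the tail's rear edge is 35.4–36.9 mm in front of the cheek tips, against 36 mm when home. Image accuracy is only about 2 mm, so the force reading is the better evidence.
- **Alignment:** yaw is within about 0.6° of the reader. The estimates of the sideways offset disagreed, ranging from 0.1 to 3.1 mm, all within the 6 mm allowed.
- **Strips and robot:** no strips show outside the reader, and the arm stands clear, touching nothing.
- **Bystanders:** comparing the first and last top views showed changes only around the arm and the carrier, plus one patch beside the arm that I took for its shadow and did not check. The arm hid part of the area near the spare carrier in the last view, but it never went close to it.

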